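# Free a clamped instrument module whose two clamp levers have opposite thread hands

### The arm

A 7-joint arm with a two-finger parallel gripper is mounted at the origin on the work surface. World frame = base frame: x ahead of the robot, y to its left, z up, the work surface at z = 0. Lengths are in m, angles in rad, forces in N, time in s.
With the tool pointing down it reaches from about 0.425 to 0.925 m from the base axis. Payload 6.8 kg.
Tool frame: the origin (TCP) lies at the very end of the fingers, on their centre line; the grasp point (between the pads) lies 19 mm behind it; z points along the fingers, y is the line along which they close (so a half turn about z gives the same grasp; the last joint's range is limited). The gripper opens to 85 mm and grips with 20 to 120 N. Pads are 22 mm wide; open, the fingers measure 114 mm over their backs; the gripper's body (76 mm by 85 mm) begins 54 mm behind the grasp point. The pads swing forward as they close: fully open they stand 13 mm farther back than shut.
Start: joints at [1.211, 0.477, 0.022, 1.555, -0.011, 1.109, -0.083], TCP at [0.168, -0.654, 0.231] pointing down, gripper open.
Joint ranges: [-2.96, 2.96], [-0.34, 2.1], [-1.41, 1.46], [0.24, 2.44], [-1.37, 4.51], [0.17, 1.92], [-2.96, 2.96]. Speed limits (rad/s): [2.39, 2.39, 3.14, 3.14, 3.14, 3.14, 3.14].

### API

Orientations are given as a unit quaternion [w, x, y, z].
In Python, from station import readout, viewer, bot gives the robot as it stands. The module is installed in compiled form; this text tells all that it offers.
- The arm moves only by the shell command python3 -m handwheel 'ROWS' [FORCE]. ROWS is JSON, a list of rows, each a list of 3 entries, a list of its own where there are three numbers: the shift along the tool's x, y, z in mm, then the turn, a rotation vector about the tool's x, y, z in degrees, then the gripper command: -1 is fully open, 1 is shut, values between are in proportion. In form: [[[x, y, z], [ax, ay, az], grip], ...]. A call has 1 to 20 rows; each row is the pose to reach, as a shift and turn from the pose commanded when the call began, along the tool's axes at that moment; what a row does not reach only later rows make up. A row lasts 1/12 s, in which the tool goes at most 41.7 mm and 7.16 degrees, less where a joint would pass 70% of its speed; a pose out of reach is approached as far as the arm can. A call with a gripper value outside its range is refused whole. The fingers move at their own pace and stop on an object; FORCE is the grip in N (left out, the last holds). Time passes only in rows, so rows that repeat a pose let the fingers close. It gives the time, the measured TCP pose, the force and the opening at its end, in the units of the state.
- readout.get_obs(): the state, without advancing time (a new reading comes with each control period).
- viewer.read_camera(name): name is "scene" or "top"; returns a dict with "frame" (400x640x3 uint8, red, green, blue), "fx", "fy", "cx", "cy" (pixels), "dist" ([k1, k2, p1, p2, k3] as OpenCV has them; the pictures are not rectified), "rvec" (rotation vector, rad) and "tvec" (3), from world to camera coordinates, as OpenCV has them. Camera axes: x right, y down, z forward; pixel columns grow to the right and rows downward; lengths in m; the calibration is good to about 2 mm. A picture is of the moment at which its call begins. There is no depth.
- bot.hand_in(): hands the job in, once; it reports no verdict.
Trained networks look in a picture, given as the dict that the camera call returned (one of the last four; its "shot" number tells which), for a name from the list of things; names that differ only in an ending like _2 or _b are one class to them, and where a whole thing is asked for, a point or a joint stands for the part that bears it (a point fixed in the world has none). Each returns a list of dicts, best first, with "score" (0 to 1); they miss things now and then, are a little off and sometimes report something else, mostly with a low value. They report only what shows in the picture. A call takes as long as a camera call. They do not tell look-alikes from the thing itself.
- viewer.search_frame(picture, target): "rect" ([centre column, centre row, width, height] in pixels, round what is visible of it).
- viewer.outline_of(picture, target): "mask" (400x640 bool, what is visible of it) and "rect" ([centre column, centre row, width, height] in pixels, round what is visible of it).
The state is a dict: "t": time; "q": joint angles; "joint_vel": joint speeds; "joint_torque": joint torques, N m; "eef_pos": TCP position; "tool_rot": TCP orientation; "contact_force": force on the tool from outside, world axes, zero at the start; "torque": the same for the moment, N m; "gripper_width": opening from 0.0 (shut) to 1.0 (fully open).
Only numpy, scipy, OpenCV 4.12 (cv2) and the standard library are available. Lean on these libraries where they do the work, as an engineer would, in place of code of your own. Each camera call takes 0.05 s, during which the arm holds its last target. There are 200 camera calls.

### The job

Free the cream instrument module from the equipment tray and set it upright in the middle of the dark foam pad. It is held by two clamp levers on threaded studs: one stud is left-handed, the other right-handed, and nothing shows which, so try each lever lightly one way and the other (it moves steadily when it loosens, but springs back stiffly the tightening way: never force it that way), swing both loose by nearly a quarter turn and leave them so, and only then lift the module off. Leave everything else where it is and let the module down gently.

Things in the scene. Friction and masses are not known exactly. Their poses are not given: they have to be found in the camera images.
- tray: Fixed aluminium equipment tray, 230 x 300 x 40 high; origin at the centre of its underside, x and y along its 230 and 300 sides, z up. Its flat top is 40 above the origin. The module stands in the middle; lever 1 is on its -y side and lever 2 on its +y side.
- lever_1 (a joint): Angle (rad) of clamp lever 1 about its stud, counter-clockwise from above positive; within 0.02 of 0 at the start, clamped. It loosens either towards positive or towards negative (differs from run to run), the other way tightens. Loose beyond 1.05 (60 degrees); travel ends at 1.57. Loosening takes a steady 5 N at the handle (0.3 N m friction + 0.08 N m per rad/s); it stays where left.
- lever_2 (a joint): The same for clamp lever 2, whose thread is always of the opposite hand: if lever 1 loosens towards positive, lever 2 loosens towards negative, and the reverse. The tightening way, a lever goes freely for 0.01 to 0.06 rad and then stiffens like a spring, by about 1.3 N per mm at the handle on top of the friction, and springs partly back when let go.
- handle_1 (a point): Lever 1's upright round black handle, diameter 18, from 13 to 55 above the tray's top; this point is on its axis, 40 above the tray's top. It stands 65 from the stud's axis, at the start straight out from the module (along the tray's -y). The 12 wide, 8 thick steel arm (top 21 above the tray) leads from it to the hub. Nothing else is within 50 of the handle.
- handle_2 (a point): Lever 2's handle, the same, at the start along the tray's +y from its stud.
- stud_1 (a point): The axis of stud 1 at the tray's top, 66 from the tray's centre along its -y. Around it turns the hub, diameter 20, with an ear that reaches 26 towards the module, over the module's tab, when clamped.
- stud_2 (a point): The axis of stud 2 at the tray's top, 66 from the tray's centre along its +y; the same parts.
- seat_1 (a joint): Strain (m) of stud 1's thread: 0 unless lever 1 is being forced in its tightening direction, then it grows either positive or negative, 1 mm for each 2.2 mm the handle is forced. More than 0.006 either way (about 21 N at the handle) strips the thread: failure.
- seat_2 (a joint): The same for stud 2.
- module: Loose, 0.34 to 0.59 kg: cream cube 54 x 54, 60 high, on a foot 60 x 60 x 6 with two tabs 24 wide, 6 thick, that reach 50 from the centre along its y, 2 mm under the levers' ears. Height 66; origin at the centre of its underside, z up; axes start parallel to the tray's within 0.02. Can be gripped across its x-sides, 20 to 55 above its origin; the ears and hubs are on its y-sides.
- pad: Dark foam pad, 150 x 150 x 18 high, fixed and firm; origin at the centre of its underside. To the left or right of the tray.
- bin: Bystander: open grey hardware bin, 140 x 140 x 30, fixed, on the other side of the tray from the pad.
- dust_cap: Bystander on the tray, near its +x edge: steel cap, diameter 26, 18 high, origin at its underside.
- saver: Bystander on the tray, near its -x edge: stepped steel connector part, diameter 22, 24 high, origin at its underside.
- spare_module: Bystander: black cube with cream edges, 80 wide, 84 high, origin at its underside.
- wash_bottle: Bystander: bottle, diameter 60, 150 high, origin at its underside.
- tape_roll: Bystander: amber ring, diameter 72, 19 high.
- driver: Bystander: screwdriver lying on the table.
- caliper: Bystander: steel caliper, 200 long, lying on the table.
Mind the look-alikes: they are no part of the job. There is more than one size of the pad; the one meant has the size given above.

How it is judged:
By the outcome, as a careful person would: the job done as asked, in the order asked, and still so for the second after the job is handed in, with the robot touching nothing.
It also fails if it takes over 72 s, if anything falls off the work surface, if the arm or the gripper's body presses on something with over 40 N, if the wrist force passes 120 N, or if a joint passes its speed limit or range.

## Working session

There is one attempt and no reset: what is moved stays moved. The work goes in short steps, Python scripts to look and compute and a shell command to move; the robot and the scene stay as the last step left them, time stands still between calls to the robot, and variables do not carry over. Pictures are saved under pics/ and viewed, on a budget of 10 in all, crops included, one or two more only if the job needs it, and the job is handed in when it is done.

```bash
mkdir -p pics; python3 - <<'E'
from station import readout, viewer, bot
import cv2,numpy as np
o=readout.get_obs();print({k:np.round(v,3) for k,v in o.items()})
for n in("scene","top"):
    p=viewer.read_camera(n);cv2.imwrite(f"pics/{n}0.png",p["frame"][:,:,::-1])
    print(n,p["fx"],p["cx"],p["cy"],p["dist"],p["rvec"],p["tvec"])
    for t in["tray","handle_1","module","pad","bin","dust_cap","saver"]:
        print(t,[(np.round(d["rect"]).tolist(),round(d["score"],2)) for d in viewer.search_frame(p,t)][:4])
E
```

```text
{'t': np.float64(0.0), 'q': array([ 1.211,  0.478,  0.022,  1.556, -0.012,  1.109, -0.083]), 'joint_vel': array([-0.001, -0.001,  0.   ,  0.   ,  0.001, -0.001,  0.001]), 'joint_torque': array([ 1.0000e-03, -5.9644e+01,  1.6080e+00, -2.8119e+01,  1.2000e-02,
        9.0000e-03, -0.0000e+00]), 'eef_pos': array([ 0.168, -0.653,  0.23 ]), 'tool_rot': array([-0.001,  0.992,  0.126, -0.   ]), 'contact_force': array([ 1.306,  0.044, -0.061]), 'torque': array([ 0.046,  0.041, -0.011]), 'gripper_width': np.float64(1.0)}
scene 430.08995972462156 324.8831924872078 198.5200516582017 [-0.11204671  0.          0.          0.          0.        ] [ 1.33068462  2.2161328  -0.94432031] [ 0.24658289 -0.26840415  1.44832811]
tray [([308.0, 230.0, 142.0, 100.0], 0.68), ([267.0, 299.0, 68.0, 56.0], 0.48)]
handle_1 [([348.0, 225.0, 38.0, 19.0], 0.73), ([275.0, 205.0, 41.0, 20.0], 0.72), ([309.0, 229.0, 144.0, 100.0], 0.68)]
module [([312.0, 214.0, 39.0, 41.0], 0.66)]
pad [([466.0, 250.0, 79.0, 68.0], 0.96), ([463.0, 188.0, 52.0, 38.0], 0.93)]
bin [([232.0, 160.0, 68.0, 53.0], 0.72), ([309.0, 230.0, 141.0, 96.0], 0.37), ([313.0, 213.0, 36.0, 38.0], 0.3)]
dust_cap []
saver [([322.0, 193.0, 13.0, 12.0], 0.38)]
top 451.3548570810828 319.47984072241417 206.48488770020484 [-0.01495729  0.          0.          0.          0.        ] [ 2.17419503 -2.1484346   0.16175998] [-0.03275586  0.51053658  1.31921051]
tray [([313.0, 191.0, 111.0, 93.0], 0.84)]
handle_1 [([283.0, 191.0, 36.0, 6.0], 0.67), ([193.0, 228.0, 53.0, 48.0], 0.66), ([344.0, 179.0, 33.0, 16.0], 0.58)]
module [([314.0, 186.0, 35.0, 28.0], 0.76)]
pad [([194.0, 227.0, 55.0, 52.0], 0.81), ([215.0, 296.0, 41.0, 43.0], 0.56)]
bin [([429.0, 232.0, 55.0, 52.0], 0.7), ([314.0, 186.0, 36.0, 26.0], 0.68), ([314.0, 186.0, 111.0, 99.0], 0.51)]
dust_cap [([302.0, 157.0, 7.0, 12.0], 0.5)]
saver [([321.0, 220.0, 5.0, 6.0], 0.44)]
```

```bash
python3 - <<'E'
import cv2,numpy as np
a=cv2.imread("pics/scene0.png");b=cv2.imread("pics/top0.png")
A=cv2.resize(a[140:350,180:520],(800,494),interpolation=cv2.INTER_CUBIC);B=cv2.resize(b[110:340,150:490],(800,541),interpolation=cv2.INTER_CUBIC)
cv2.imwrite("pics/sc.png",A);cv2.imwrite("pics/tc.png",B)
E
```

```text
(no output)
```

View pics/sc.png

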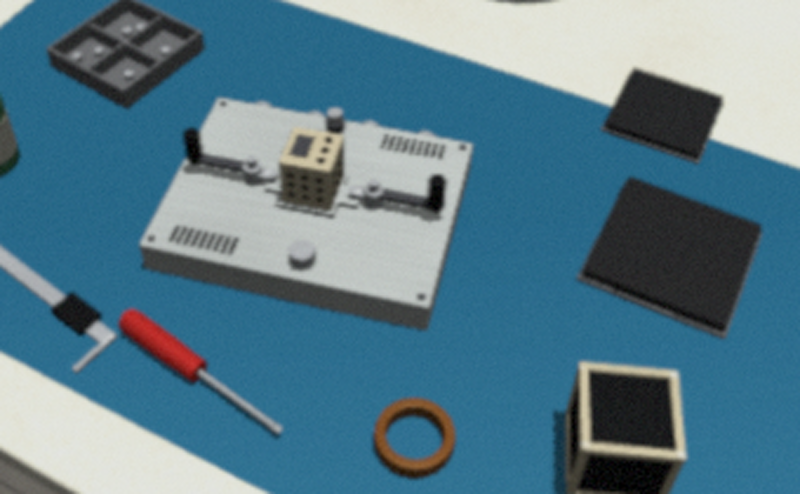

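View pics/tc.png

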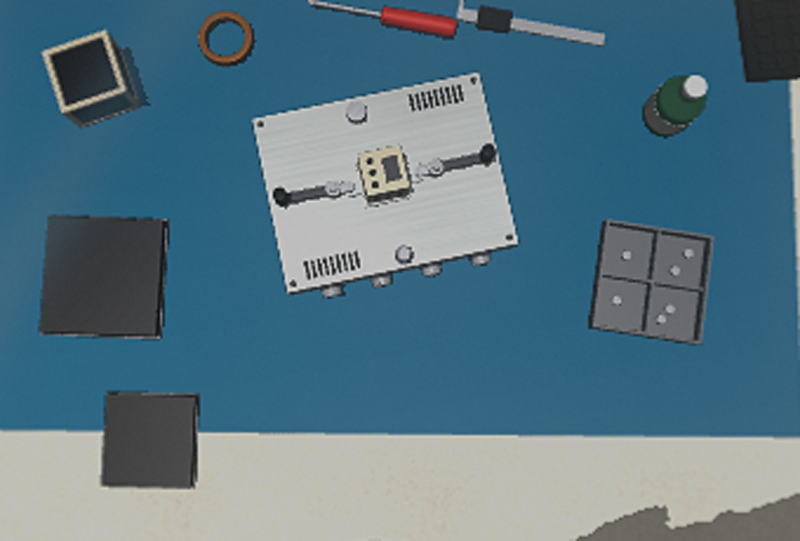

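Scene crop: the tray with the module is in the centre, with the bin at upper left. The two pad candidates are scene px (466,250), larger, and (463,188), smaller. In the top view the same pads are at (194,227) and (215,296). I'll measure which one is 150 mm and fit the tray pose.

```bash
cat > h.py <<'E'
import cv2,numpy as np
from scipy.spatial.transform import Rotation as R
from scipy.optimize import least_squares
from station import readout,viewer,bot
def cam(p):
    K=np.array([[p["fx"],0,p["cx"]],[0,p["fy"],p["cy"]],[0,0,1.]]);return K,np.array(p["dist"],float),np.array(p["rvec"],float),np.array(p["tvec"],float)
def proj(p,X):
    K,d,r,t=cam(p);return cv2.projectPoints(np.array(X,float).reshape(-1,1,3),r,t,K,d)[0].reshape(-1,2)
def ray(p,uv,z):
    K,d,r,t=cam(p);n=cv2.undistortPoints(np.array(uv,float).reshape(-1,1,2),K,d).reshape(-1,2)
    M=cv2.Rodrigues(r)[0];C=-M.T@t;D=np.c_[n,np.ones(len(n))]@M
    return C+D*((z-C[2])/D[:,2])[:,None]
def w(T,l):  # tray pose (x,y,yaw) + local
    l=np.atleast_2d(l);c,s=np.cos(T[2]),np.sin(T[2]);return np.c_[T[0]+c*l[:,0]-s*l[:,1],T[1]+s*l[:,0]+c*l[:,1],l[:,2]]
E
python3 - <<'E'
from h import *
s=viewer.read_camera("scene");t=viewer.read_camera("top")
f=lambda c,k,o:(np.array(c)+.5)/k-.5+np.array(o)
# local: corners(+x left= +x,+y etc.)
tc=f([(254,118),(478,73),(518,243),(290,292)],800/340,(150,110))
print(ray(t,tc,.04).round(3))
L=np.array([[.115,.15,.04],[.115,-.15,.04],[-.115,-.15,.04],[-.115,.15,.04],[0,.131,.095],[0,-.131,.095]])
th=f([(281,193),(488,150)],800/340,(150,110))
sc=f([(430,307),(143,250),(219,99),(472,146),(437,178),(191,131)],800/340,(180,140))
c=ray(t,tc,.04).mean(0);e=ray(t,tc,.04);x=e[0]+e[1]-e[2]-e[3]
T0=[c[0],c[1],np.arctan2(x[1],x[0])]
r=lambda T:np.r_[(proj(t,w(T,L))-np.r_[tc,th]),(proj(s,w(T,L))-sc)].ravel()
o=least_squares(r,T0,loss="soft_l1");print(T0,o.x);print(r(o.x).reshape(-1,2).round(1))
T=o.x;np.save("T.npy",T)
for n,l in dict(h1=[0,-.131,.08],h2=[0,.131,.08],s1=[0,-.066,.04],s2=[0,.066,.04],mod=[0,0,.046]).items():print(n,w(T,[l]).round(4),np.hypot(*w(T,[l])[0,:2]).round(3))
print("mod top px",proj(t,w(T,[[0,0,.106]])),proj(s,w(T,[[0,0,.106]])))
for p,n in((s,"scene"),(t,"top")):
  for d in viewer.outline_of(p,"pad"):
    m=d["mask"].astype(np.uint8);b=cv2.boxPoints(cv2.minAreaRect(cv2.findNonZero(m)));X=ray(p,b,.018)
    cs=max(cv2.findContours(m,0,2)[0],key=cv2.contourArea);q=cv2.approxPolyDP(cs,4,True)[:,0];
    print(n,d["score"],d["rect"],"\n",X.round(3).tolist(),np.linalg.norm(np.diff(X,axis=0),axis=1).round(3),X.mean(0).round(3),"poly",q.tolist(),ray(p,q,.018).round(3)[:,:2].tolist())
E
```

```text
[[ 0.65   0.162  0.04 ]
 [ 0.714 -0.126  0.04 ]
 [ 0.492 -0.177  0.04 ]
 [ 0.427  0.11   0.04 ]]
[np.float64(0.5706380595027334), np.float64(-0.007924493940067456), np.float64(0.22707835447142907)] [ 0.57186885 -0.00564112  0.22458862]
[[-1.5 -0.3]
 [ 0.  -1.2]
 [ 0.1 -0.2]
 [-1.7  0.1]
 [-1.   0.3]
 [-0.1 -0.1]
 [-0.3 -0.1]
 [-2.2 -2.7]
 [-0.7 -1.2]
 [ 0.3 -1.6]
 [ 0.2 -0. ]
 [-0.2  0.2]]
h1 [[ 0.601  -0.1334  0.08  ]] 0.616
h2 [[0.5427 0.1221 0.08  ]] 0.556
s1 [[ 0.5866 -0.07    0.04  ]] 0.591
s2 [[0.5572 0.0587 0.04  ]] 0.56
mod [[ 0.5719 -0.0056  0.046 ]] 0.572
mod top px [[312.8131347  181.92156837]] [[311.60435563 201.91988967]]
scene 0.81 [461.9, 188.2, 52.6, 38.2] 
 [[0.323, 0.235, 0.018], [0.192, 0.221, 0.018], [0.192, 0.345, 0.018], [0.32, 0.349, 0.018]] [0.132 0.124 0.128] [0.257 0.288 0.018] poly [[448, 170], [437, 194], [476, 208], [486, 182]] [[0.2, 0.232], [0.312, 0.235], [0.315, 0.344], [0.2, 0.344]]
scene 0.76 [464.4, 250.6, 75.5, 67.3] 
 [[0.542, 0.278, 0.018], [0.374, 0.268, 0.018], [0.378, 0.433, 0.018], [0.54, 0.428, 0.018]] [0.169 0.166 0.162] [0.459 0.352 0.018
[... 610 characters left out ...]
0.036], [0.553, 0.039], [0.583, 0.018], [0.594, -0.033], [0.581, -0.065], [0.488, -0.087], [0.468, -0.055], [0.449, -0.062]]
top 0.9 [193.3, 227.8, 51.3, 48.4] 
 [[0.37, 0.429, 0.018], [0.527, 0.428, 0.018], [0.519, 0.27, 0.018], [0.362, 0.274, 0.018]] [0.157 0.158 0.157] [0.445 0.35  0.018] poly [[172, 202], [167, 251], [217, 253], [221, 205]] [[0.521, 0.419], [0.373, 0.426], [0.369, 0.277], [0.514, 0.271]]
top 0.89 [213.7, 296.4, 44.3, 40.9] 
 [[0.184, 0.341, 0.018], [0.302, 0.342, 0.018], [0.299, 0.224, 0.018], [0.181, 0.224, 0.018]] [0.118 0.118 0.118] [0.241 0.282 0.018] poly [[196, 277], [193, 314], [231, 317], [234, 278]] [[0.298, 0.337], [0.19, 0.341], [0.183, 0.229], [0.296, 0.224]]
```

```bash
cat >> h.py <<'E'
def to(x,y,z,yaw):
    o=readout.get_obs();q=np.array(o["tool_rot"]);M=R.from_quat(np.r_[q[1:],q[0]]).as_matrix()
    G=(R.from_euler("z",yaw)*R.from_euler("x",np.pi)).as_matrix()
    d=M.T@(np.array([x,y,z])-o["eef_pos"])*1e3
    print("shift",d.round(1).tolist(),"turn",np.rad2deg(R.from_matrix(M.T@G).as_rotvec()).round(2).tolist(),"F",o["contact_force"].round(2),"w",round(float(o["gripper_width"]),3),"t",round(float(o["t"]),2),"q7",o["q"][6].round(2))
E
python3 - <<'E'
from h import *
T=np.load("T.npy");h=w(T,[[0,-.131,0]])[0]
to(h[0],h[1],.2,T[2]+np.pi/2)
t=viewer.read_camera("top")
c=(np.array([(49,216),(167,219),(161,337),(41,333)])+.5)/(800/340)-.5+np.array([150,110]);X=ray(t,c,.018);print(X.round(3).tolist(),X.mean(0))
s=viewer.read_camera("scene")
c=(np.array([(631,179),(760,228),(726,328),(583,276)])+.5)/(800/340)-.5+np.array([180,140]);X=ray(s,c,.018);print(X.round(3).tolist(),X.mean(0))
E
```

```text
shift [548.8, -396.2, 31.3] turn [0.01, 0.0, -88.44] F [0.68 0.09 0.33] w 1.001 t 1.0 q7 -0.08
[[0.522, 0.424, 0.018], [0.52, 0.272, 0.018], [0.369, 0.274, 0.018], [0.372, 0.426, 0.018]] [0.44608272 0.3489492  0.018     ]
[[0.378, 0.285, 0.018], [0.383, 0.429, 0.018], [0.527, 0.427, 0.018], [0.53, 0.281, 0.018]] [0.45452777 0.35562987 0.018     ]
```

The large pad measures about 0.150 m and the small one about 0.11 m, so the pad meant is the one at (0.450, 0.352). Moving above handle 1.

```bash
python3 -m handwheel '[[[20,-20,0],[0,0,-5],0.1],[[548,-396,0],[0,0,-88.4],0.1],[[548,-396,0],[0,0,-88.4],0.1],[[548,-396,0],[0,0,-88.4],0.1],[[548,-396,0],[0,0,-88.4],0.1],[[548,-396,0],[0,0,-88.4],0.1],[[548,-396,0],[0,0,-88.4],0.1],[[548,-396,0],[0,0,-88.4],0.1],[[548,-396,0],[0,0,-88.4],0.1],[[548,-396,0],[0,0,-88.4],0.1],[[548,-396,0],[0,0,-88.4],0.1],[[548,-396,0],[0,0,-88.4],0.1],[[548,-396,0],[0,0,-88.4],0.1],[[548,-396,0],[0,0,-88.4],0.1],[[548,-396,0],[0,0,-88.4],0.1],[[548,-396,0],[0,0,-88.4],0.1],[[548,-396,0],[0,0,-88.4],0.1],[[548,-396,0],[0,0,-88.4],0.1],[[548,-396,31],[0,0,-88.4],0.1],[[548,-396,31],[0,0,-88.4],0.1]]' 20
python3 - <<'E'
from h import *
T=np.load("T.npy");h=w(T,[[0,-.131,0]])[0]
to(h[0],h[1],.07,T[2]+np.pi/2)
s=viewer.read_camera("scene");f=s["frame"][:,:,::-1]
cv2.imwrite("pics/s1.png",cv2.resize(f[140:290,220:400],(720,600),interpolation=cv2.INTER_CUBIC))
E
```

```text
t: 2.77
eef_pos: [0.5976, -0.1336, 0.196]
tool_rot: [-0.003, 0.623, 0.782, -0.002]
contact_force: [-2.1, -0.5, -1.7]
gripper_width: 0.451
shift [-0.7, 4.2, 126.0] turn [-0.37, -0.12, -0.0] F [-2.07 -0.45 -1.72] w 0.451 t 2.77 q7 0.13
```

View pics/s1.png

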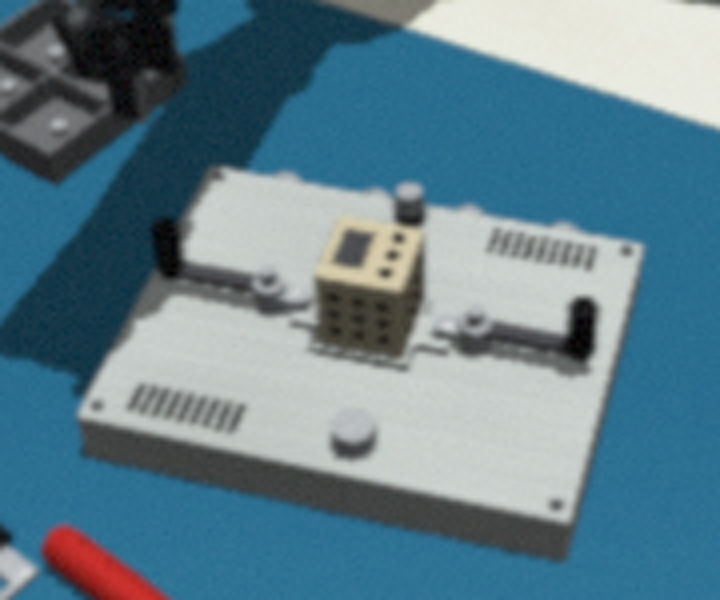

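Handle 1 stands at crop px (166,245) and handle 2 at (581,325), both radial as expected. The gripper shows at upper left above handle 1. Descending around handle 1.

```bash
python3 -m handwheel '[[[-1,1,40],[0,0,0],0.1],[[-1,1,75],[0,0,0],0.1],[[-1,1,100],[0,0,0],0.1],[[-1,1,115],[0,0,0],0.1],[[-1,1,124],[0,0,0],0.1],[[-1,1,124],[0,0,0],0.1],[[-1,1,124],[0,0,0],0.1]]'
python3 - <<'E'
from h import *
T=np.load("T.npy");h=w(T,[[0,-.131,0]])[0]
to(h[0],h[1],.07,T[2]+np.pi/2)
s=viewer.read_camera("scene");f=s["frame"][:,:,::-1]
a=cv2.resize(f[160:260,220:320],(500,500),interpolation=cv2.INTER_CUBIC)
f=viewer.read_camera("top")["frame"][:,:,::-1];b=cv2.resize(f[140:200,330:390],(300,300),interpolation=cv2.INTER_CUBIC)
b=cv2.copyMakeBorder(b,0,200,0,0,0)
cv2.imwrite("pics/s2.png",np.hstack([a,b]))
E
```

```text
t: 3.4
eef_pos: [0.602, -0.135, 0.0774]
tool_rot: [0.0, 0.624, 0.781, 0.0]
contact_force: [0.7, 0.4, -0.5]
gripper_width: 0.449
shift [1.9, -0.5, 7.4] turn [0.05, 0.03, -0.09] F [ 0.71  0.42 -0.49] w 0.449 t 3.4 q7 0.06
```

View pics/s2.png

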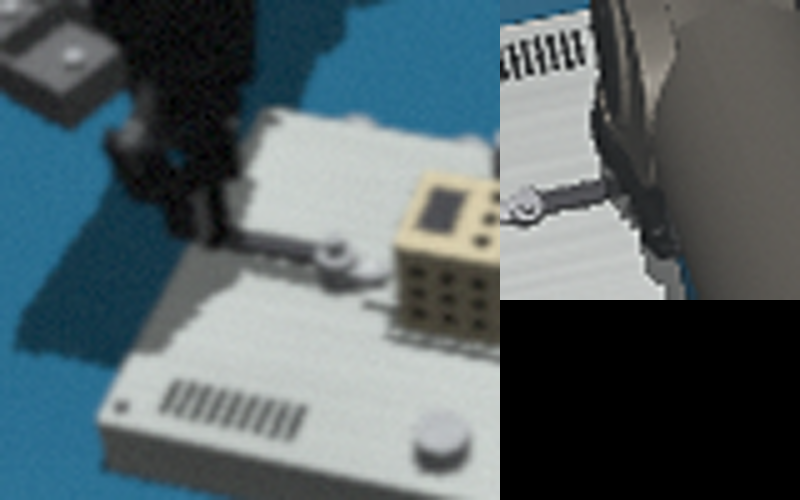

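```bash
python3 -m handwheel '[[[1,0,5],[0,0,0],0.43],[[1,0,6],[0,0,0],0.43],[[1,0,6],[0,0,0],0.43],[[1,0,6],[0,0,0],0.43],[[1,0,6],[0,0,0],0.43]]'
python3 -m handwheel '[[[0,2,0],[0,0,0],0.43],[[0,4,0],[0,0,0],0.43],[[0,4,0],[0,0,0],0.43],[[0,4,0],[0,0,0],0.43]]'
python3 -m handwheel '[[[0,1.5,0],[0,0,0],0.43],[[0,3,0],[0,0,0],0.43],[[0,3,0],[0,0,0],0.43],[[0,3,0],[0,0,0],0.43]]'
python3 -m handwheel '[[[0,1.5,0],[0,0,0],0.43],[[0,3,0],[0,0,0],0.43],[[0,3,0],[0,0,0],0.43],[[0,3,0],[0,0,0],0.43]]'
```

```text
t: 3.92
eef_pos: [0.6013, -0.1335, 0.0705]
tool_rot: [0.0, 0.624, 0.782, 0.0]
contact_force: [-0.0, -0.0, 0.8]
gripper_width: 0.285
t: 4.25
eef_pos: [0.6046, -0.1329, 0.0702]
tool_rot: [-0.0, 0.624, 0.782, -0.001]
contact_force: [-3.5, -1.2, 2.3]
gripper_width: 0.287
t: 4.58
eef_pos: [0.6076, -0.1325, 0.0702]
tool_rot: [-0.0, 0.624, 0.782, -0.001]
contact_force: [-4.7, -2.8, 3.1]
gripper_width: 0.289
t: 4.92
eef_pos: [0.6108, -0.1319, 0.0702]
tool_rot: [0.0, 0.624, 0.782, -0.0]
contact_force: [-3.6, -3.0, 1.1]
gripper_width: 0.287
```

```bash
python3 -m handwheel '[[[0,1.5,0],[0,0,0],0.43],[[0,3,0],[0,0,0],0.43],[[0,3,0],[0,0,0],0.43],[[0,3,0],[0,0,0],0.43]]'
python3 -m handwheel '[[[0,1.5,0],[0,0,0],0.43],[[0,3,0],[0,0,0],0.43],[[0,3,0],[0,0,0],0.43],[[0,3,0],[0,0,0],0.43]]'
```

```text
t: 5.25
eef_pos: [0.6139, -0.1312, 0.0702]
tool_rot: [0.0, 0.624, 0.782, -0.0]
contact_force: [-3.4, -3.0, 2.0]
gripper_width: 0.286
t: 5.58
eef_pos: [0.6168, -0.1303, 0.0702]
tool_rot: [0.0, 0.624, 0.782, -0.0]
contact_force: [-3.7, -4.4, 2.1]
gripper_width: 0.284
```

Lever 1 loosens towards positive: the force stays at about 5 N over more than 12 mm. Now computing the arc rows.

```bash
cat >> h.py <<'E'
def arc(stud_y,sgn,angles,z,r=.065):
    T=np.load("T.npy");o=readout.get_obs();q=np.array(o["tool_rot"]);M=R.from_quat(np.r_[q[1:],q[0]]).as_matrix()
    d0=np.array([0,np.sign(stud_y)*r]);rows=[]
    for a in angles:
        b=sgn*a;p=np.array([np.cos(b)*d0[0]-np.sin(b)*d0[1],np.sin(b)*d0[0]+np.cos(b)*d0[1]])+[0,stud_y]
        X=w(T,[[p[0],p[1],z]])[0];G=(R.from_euler("z",T[2]+np.pi/2+b)*R.from_euler("x",np.pi)).as_matrix()
        rows.append((round(a,2),(M.T@(X-o["eef_pos"])*1e3).round(0).tolist(),np.rad2deg(R.from_matrix(M.T@G).as_rotvec()).round(0)[2]))
    return rows
E
python3 - <<'E'
from h import *
for r in arc(-.066,1,np.arange(.25,1.52,.1),.070):print(*r)
E
```

```text
0.25 [3.0, 0.0, 0.0] -14.0
0.35 [4.0, 6.0, 0.0] -20.0
0.45 [7.0, 12.0, 0.0] -26.0
0.55 [10.0, 18.0, 0.0] -32.0
0.65 [14.0, 23.0, 0.0] -37.0
0.75 [18.0, 28.0, 0.0] -43.0
0.85 [23.0, 33.0, 0.0] -49.0
0.95 [28.0, 37.0, 0.0] -54.0
1.05 [33.0, 40.0, 0.0] -60.0
1.15 [39.0, 43.0, 0.0] -66.0
1.25 [45.0, 46.0, 0.0] -72.0
1.35 [51.0, 47.0, 0.0] -77.0
1.45 [58.0, 48.0, 0.0] -83.0
```

```bash
python3 -m handwheel '[[[2,0,0],[0,0,-7],0.43],[[3,0,0],[0,0,-14],0.43],[[4,6,0],[0,0,-20],0.43],[[7,12,0],[0,0,-26],0.43],[[10,18,0],[0,0,-32],0.43],[[14,23,0],[0,0,-37],0.43],[[14,23,0],[0,0,-37],0.43]]'; python3 - <<'E'
from h import *
for r in arc(-.066,1,np.arange(.65,1.52,.1),.070):print(*r)
E
```

```text
t: 6.17
eef_pos: [0.6369, -0.1102, 0.0701]
tool_rot: [0.0, 0.341, 0.94, 0.001]
contact_force: [-0.5, -0.6, -1.0]
gripper_width: 0.282
0.65 [-1.0, -1.0, 0.0] -0.0
0.75 [-0.0, 5.0, 0.0] -6.0
0.85 [1.0, 12.0, 0.0] -12.0
0.95 [2.0, 18.0, 0.0] -17.0
1.05 [5.0, 24.0, 0.0] -23.0
1.15 [7.0, 30.0, 0.0] -29.0
1.25 [11.0, 35.0, 0.0] -34.0
1.35 [15.0, 40.0, 0.0] -40.0
1.45 [19.0, 45.0, 0.0] -46.0
```

```bash
python3 -m handwheel '[[[0,5,0],[0,0,-6],0.43],[[1,12,0],[0,0,-12],0.43],[[2,18,0],[0,0,-17],0.43],[[5,24,0],[0,0,-23],0.43],[[7,30,0],[0,0,-29],0.43],[[11,35,0],[0,0,-34],0.43],[[15,40,0],[0,0,-40],0.43],[[19,45,0],[0,0,-46],0.43],[[20,46,0],[0,0,-47],0.43],[[20,46,0],[0,0,-47],0.43]]'; python3 - <<'E'
from h import *
for r in arc(-.066,1,[1.35,1.4,1.45,1.5],.070):print(*r)
E
```

```text
t: 7.0
eef_pos: [0.6508, -0.0629, 0.0701]
tool_rot: [0.0, -0.058, 0.998, 0.0]
contact_force: [-0.9, -2.3, -2.9]
gripper_width: 0.286
1.35 [-0.0, -7.0, 0.0] 6.0
1.4 [-0.0, -4.0, 0.0] 4.0
1.45 [-0.0, -0.0, 0.0] 1.0
1.5 [-0.0, 3.0, 0.0] -2.0
```

```bash
python3 -m handwheel '[[[0,-2,0],[0,0,0],0.3],[[0,-2,-5],[0,0,0],0.3],[[0,-2,-40],[0,0,0],0.1],[[0,-2,-80],[0,0,0],0.1],[[0,-2,-110],[0,0,0],0.1],[[0,-2,-110],[0,0,0],0.1],[[0,-2,-110],[0,0,0],0.1]]'; python3 - <<'E'
from h import *
T=np.load("T.npy");h=w(T,[[0,.131,0]])[0]
to(h[0],h[1],.18,T[2]+np.pi/2)
E
```

```text
t: 7.58
eef_pos: [0.6526, -0.064, 0.1835]
tool_rot: [0.003, -0.059, 0.998, 0.0]
contact_force: [-0.4, -0.3, -2.3]
gripper_width: 0.448
shift [87.3, 197.7, 3.0] turn [0.24, 0.28, 83.9] F [-0.38 -0.27 -2.3 ] w 0.448 t 7.58 q7 1.29
```

```bash
python3 -m handwheel '[[[10,20,0],[0,0,7],0.1],[[87,198,0],[0,0,84],0.1],[[87,198,0],[0,0,84],0.1],[[87,198,0],[0,0,84],0.1],[[87,198,0],[0,0,84],0.1],[[87,198,0],[0,0,84],0.1],[[87,198,0],[0,0,84],0.1],[[87,198,0],[0,0,84],0.1],[[87,198,0],[0,0,84],0.1],[[87,198,0],[0,0,84],0.1],[[87,198,0],[0,0,84],0.1],[[87,198,0],[0,0,84],0.1],[[87,198,0],[0,0,84],0.1],[[87,198,0],[0,0,84],0.1],[[87,198,0],[0,0,84],0.1],[[87,198,0],[0,0,84],0.1]]'; python3 - <<'E'
from h import *
T=np.load("T.npy");h=w(T,[[0,.131,0]])[0]
to(h[0],h[1],.07,T[2]+np.pi/2)
f=viewer.read_camera("scene")["frame"][:,:,::-1]
cv2.imwrite("pics/s3.png",cv2.resize(f[120:270,220:420],(800,600),interpolation=cv2.INTER_CUBIC))
E
```

```text
t: 8.92
eef_pos: [0.5407, 0.1212, 0.18]
tool_rot: [-0.0, 0.623, 0.782, -0.0]
contact_force: [0.8, -0.4, 0.4]
gripper_width: 0.446
shift [0.4, 2.2, 110.0] turn [-0.02, -0.02, 0.05] F [ 0.77 -0.45  0.42] w 0.446 t 8.92 q7 -0.35
```

View pics/s3.png

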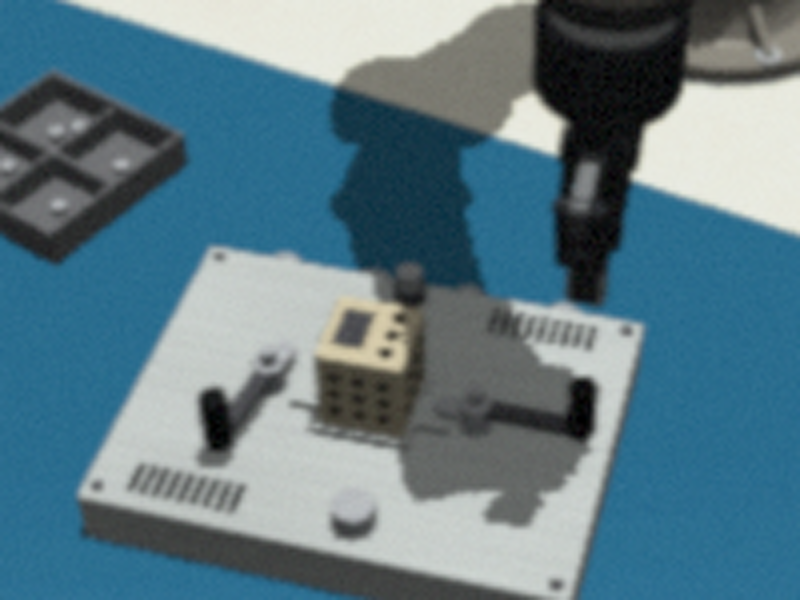

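Lever 1 has swung about 80° (handle at crop (215,420)). Handle 2 is unmoved at (581,408). Next is lever 2, which should loosen towards negative, i.e. tool +y.

```bash
python3 -m handwheel '[[[0,2,40],[0,0,0],0.1],[[0,2,75],[0,0,0],0.1],[[0,2,100],[0,0,0],0.1],[[0,2,110],[0,0,0],0.1],[[0,2,110],[0,0,0],0.1],[[0,2,110],[0,0,0],0.43],[[0,2,110],[0,0,0],0.43],[[0,2,110],[0,0,0],0.43],[[0,2,110],[0,0,0],0.43]]'
python3 -m handwheel '[[[0,2,0],[0,0,0],0.43],[[0,4,0],[0,0,0],0.43],[[0,4,0],[0,0,0],0.43],[[0,4,0],[0,0,0],0.43]]'
python3 -m handwheel '[[[0,1.5,0],[0,0,0],0.43],[[0,3,0],[0,0,0],0.43],[[0,3,0],[0,0,0],0.43],[[0,3,0],[0,0,0],0.43]]'
python3 -m handwheel '[[[0,1.5,0],[0,0,0],0.43],[[0,3,0],[0,0,0],0.43],[[0,3,0],[0,0,0],0.43],[[0,3,0],[0,0,0],0.43]]'
python3 -m handwheel '[[[0,1.5,0],[0,0,0],0.43],[[0,3,0],[0,0,0],0.43],[[0,3,0],[0,0,0],0.43],[[0,3,0],[0,0,0],0.43]]'
python3 - <<'E'
from h import *
for r in arc(.066,-1,np.arange(.15,1.5,.1),.070):print(*r)
E
```

```text
t: 9.72
eef_pos: [0.5439, 0.1219, 0.0718]
tool_rot: [0.001, 0.624, 0.782, 0.001]
contact_force: [-0.1, 0.7, -0.5]
gripper_width: 0.283
t: 10.05
eef_pos: [0.5467, 0.1225, 0.0704]
tool_rot: [0.0, 0.624, 0.782, -0.0]
contact_force: [-0.9, 0.1, 1.4]
gripper_width: 0.285
t: 10.38
eef_pos: [0.549, 0.1232, 0.0701]
tool_rot: [-0.0, 0.624, 0.782, -0.0]
contact_force: [-4.1, -0.5, 3.1]
gripper_width: 0.283
t: 10.72
eef_pos: [0.5522, 0.1241, 0.0702]
tool_rot: [-0.0, 0.624, 0.782, -0.0]
contact_force: [-4.9, 0.9, 1.6]
gripper_width: 0.285
t: 11.05
eef_pos: [0.5552, 0.1248, 0.0702]
tool_rot: [-0.0, 0.624, 0.782, 0.0]
contact_force: [-4.3, 1.2, 2.2]
gripper_width: 0.282
0.15 [-1.0, -3.0, 0.0] 9.0
0.25 [-2.0, 3.0, 0.0] 14.0
0.35 [-4.0, 9.0, 0.0] 20.0
0.45 [-6.0, 15.0, 0.0] 26.0
0.55 [-9.0, 21.0, 0.0] 31.0
0.65 [-13.0, 27.0, 0.0] 37.0
0.75 [-17.0, 31.0, 0.0] 43.0
0.85 [-22.0, 36.0, 0.0] 49.0
0.95 [-27.0, 40.0, 0.0] 54.0
1.05 [-32.0, 44.0, 0.0] 60.0
1.15 [-38.0, 47.0, 0.0] 66.0
1.25 [-44.0, 49.0, 0.0] 72.0
1.35 [-51.0, 51.0, 0.0] 77.0
1.45 [-57.0, 52.0, 0.0] 83.0
```

```bash
python3 -m handwheel '[[[0,1,0],[0,0,7],0.43],[[-2,4,0],[0,0,14],0.43],[[-4,9,0],[0,0,20],0.43],[[-6,15,0],[0,0,26],0.43],[[-9,21,0],[0,0,31],0.43],[[-13,27,0],[0,0,37],0.43],[[-17,31,0],[0,0,43],0.43],[[-22,36,0],[0,0,49],0.43],[[-27,40,0],[0,0,54],0.43],[[-32,44,0],[0,0,60],0.43],[[-38,47,0],[0,0,66],0.43],[[-44,49,0],[0,0,72],0.43],[[-51,51,0],[0,0,77],0.43],[[-57,52,0],[0,0,83],0.43],[[-58,52,0],[0,0,84],0.43],[[-58,52,0],[0,0,84],0.43]]'; python3 - <<'E'
from h import *
for r in arc(.066,-1,[1.4,1.45,1.5],.070):print(*r)
E
```

```text
t: 12.38
eef_pos: [0.6194, 0.0797, 0.0701]
tool_rot: [0.0, 0.986, 0.164, 0.0]
contact_force: [-1.6, 0.7, -2.0]
gripper_width: 0.284
1.4 [-1.0, -5.0, 0.0] -4.0
1.45 [-1.0, -1.0, 0.0] -1.0
1.5 [-1.0, 2.0, 0.0] 2.0
```

Release, rise, and move above the module with the gripper opening. Then check both levers.

```bash
python3 -m handwheel '[[[0,-2,0],[0,0,0],0.3],[[0,-2,-5],[0,0,0],0.3],[[0,-2,-40],[0,0,0],0.1],[[0,-2,-80],[0,0,0],-1],[[0,-2,-110],[0,0,0],-1],[[0,-2,-140],[0,0,0],-1],[[0,-2,-140],[0,0,0],-1]]'; python3 - <<'E'
from h import *
T=np.load("T.npy")
to(T[0],T[1],.2,T[2]+np.pi/2)
f=viewer.read_camera("scene")["frame"][:,:,::-1]
cv2.imwrite("pics/s4.png",cv2.resize(f[160:280,230:390],(800,600),interpolation=cv2.INTER_CUBIC))
E
```

```text
t: 12.97
eef_pos: [0.6229, 0.0819, 0.2184]
tool_rot: [0.0, 0.986, 0.164, 0.007]
contact_force: [0.2, 0.1, 0.4]
gripper_width: 0.984
shift [-76.8, 66.3, 17.6] turn [0.66, -0.51, -84.0] F [0.24 0.08 0.35] w 0.984 t 12.97 q7 -1.54
```

View pics/s4.png

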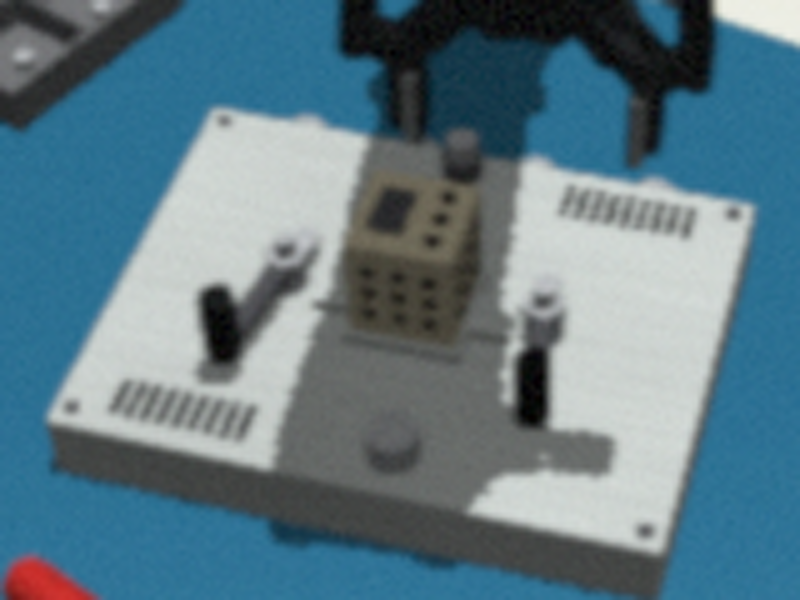

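Both levers are swung about 80° (handles at crop (218,325) and (532,385)). The module is still seated at (410,255). I'll check the local positions of the module, cap and saver, then move above the module.

```bash
python3 - <<'E'
from h import *
T=np.load("T.npy");c,s=np.cos(T[2]),np.sin(T[2])
t=viewer.read_camera("top")
loc=lambda X:np.array([[c*(x-T[0])+s*(y-T[1]),-s*(x-T[0])+c*(y-T[1])] for x,y,_ in X]).round(4)
f=lambda q:(np.array(q)+.5)/(800/340)-.5+np.array([150,110])
print("cap",loc(ray(t,f([(357,112)]),.058)),"saver",loc(ray(t,f([(404,252)]),.064)))
print("module top corners",loc(ray(t,f([(357,152),(400,146),(409,190),(366,200)]),.106)))
E
python3 -m handwheel '[[[-10,10,0],[0,0,-7],-1],[[-77,66,0],[0,0,-84],-1],[[-77,66,0],[0,0,-84],-1],[[-77,66,0],[0,0,-84],-1],[[-77,66,0],[0,0,-84],-1],[[-77,66,0],[0,0,-84],-1],[[-77,66,0],[0,0,-84],-1],[[-77,66,0],[0,0,-84],-1],[[-77,66,0],[0,0,-84],-1],[[-77,66,0],[0,0,-84],-1],[[-77,66,0],[0,0,-84],-1],[[-77,66,0],[0,0,-84],-1],[[-77,66,0],[0,0,-84],-1],[[-77,66,0],[0,0,-84],-1],[[-77,66,18],[0,0,-84],-1],[[-77,66,18],[0,0,-84],-1]]'
python3 - <<'E'
from h import *
T=np.load("T.npy")
to(T[0],T[1],.062,T[2]+np.pi/2)
E
```

```text
cap [[0.0889 0.0154]] saver [[-0.0988 -0.0046]]
module top corners [[ 0.0284  0.0272]
 [ 0.0248 -0.0256]
 [-0.0306 -0.0247]
 [-0.0317  0.0288]]
t: 14.4
eef_pos: [0.5651, -0.0063, 0.1896]
tool_rot: [-0.002, 0.625, 0.781, -0.001]
contact_force: [-1.2, -0.9, -0.4]
gripper_width: 0.996
shift [-0.9, 7.3, 127.6] turn [-0.24, -0.04, -0.19] F [-1.2  -0.91 -0.37] w 0.996 t 14.4 q7 -0.05
```

```bash
python3 -m handwheel '[[[0,0,0],[0,0,0],-1],[[0,0,0],[0,0,0],-1],[[0,0,0],[0,0,0],-1]]'
python3 - <<'E'
from h import *
T=np.load("T.npy");X=w(T,[[-.001,0,0]])[0]
to(X[0],X[1],.062,T[2]+np.pi/2)
E
```

```text
t: 14.65
eef_pos: [0.5672, -0.0058, 0.1929]
tool_rot: [0.0, 0.624, 0.781, 0.0]
contact_force: [-0.2, -0.5, -0.4]
gripper_width: 1.004
shift [-0.8, 3.5, 130.9] turn [0.05, 0.01, -0.07] F [-0.17 -0.46 -0.37] w 1.004 t 14.65 q7 -0.05
```

```bash
python3 -m handwheel '[[[-1,3.5,30],[0,0,0],-1],[[-1,3.5,60],[0,0,0],-1],[[-1,3.5,90],[0,0,0],-1],[[-1,3.5,110],[0,0,0],-1],[[-1,3.5,122],[0,0,0],-1],[[-1,3.5,131],[0,0,0],-1],[[-1,3.5,131],[0,0,0],-1],[[-1,3.5,131],[0,0,0],-1]]'
python3 - <<'E'
from h import *
f=viewer.read_camera("scene")["frame"][:,:,::-1]
cv2.imwrite("pics/s5.png",cv2.resize(f[150:270,240:400],(800,600),interpolation=cv2.INTER_CUBIC))
E
```

```text
t: 15.32
eef_pos: [0.5712, -0.006, 0.0621]
tool_rot: [0.0, 0.624, 0.782, 0.0]
contact_force: [0.0, -0.3, 0.2]
gripper_width: 0.996
```

View pics/s5.png

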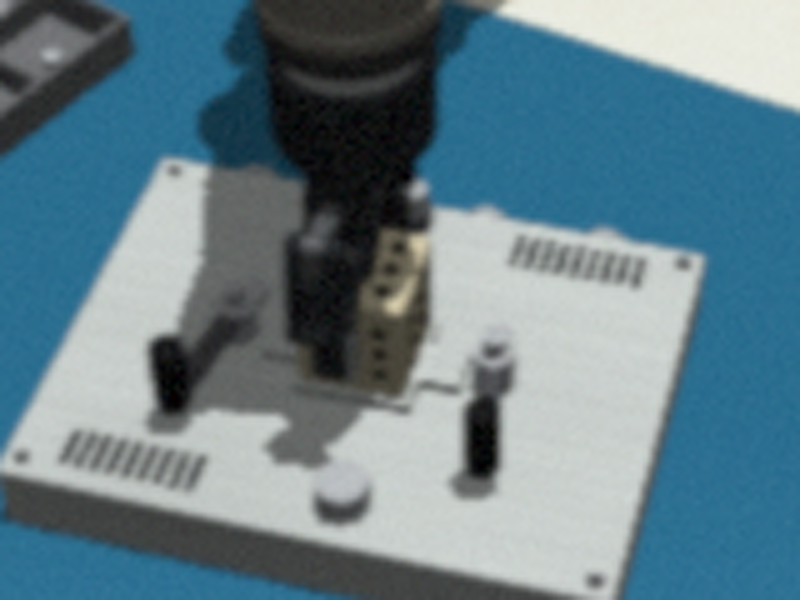

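The finger stands in front of the module's +x face and seems slightly left of centre (crop (330,330)). I'll check that against parallax.

```bash
python3 - <<'E'
from h import *
T=np.load("T.npy");s=viewer.read_camera("scene")
P=proj(s,w(T,[[.03,-.03,.04],[.03,.03,.04],[.027,0,.08],[.045,0,.078],[.045,-.011,.078],[.045,.011,.078],[.027,-.027,.106],[.027,.027,.106]]))
print(((P-[240,150])*5).round(0).tolist())
E
```

```text
[[286.0, 386.0], [404.0, 410.0], [344.0, 337.0], [332.0, 367.0], [310.0, 363.0], [355.0, 372.0], [286.0, 289.0], [397.0, 310.0]]
```

The tip matches the prediction and the offset is at most 3 mm. Closing, then lifting.

```bash
python3 -m handwheel '[[[2,0,0],[0,0,0],0],[[2,0,0],[0,0,0],1],[[2,0,0],[0,0,0],1],[[2,0,0],[0,0,0],1],[[2,0,0],[0,0,0],1],[[2,0,0],[0,0,0],1],[[2,0,0],[0,0,0],1],[[2,0,0],[0,0,0],1]]' 40
python3 -m handwheel '[[[0,0,-3],[0,0,0],1],[[0,0,-8],[0,0,0],1],[[0,0,-15],[0,0,0],1],[[0,0,-25],[0,0,0],1],[[0,0,-40],[0,0,0],1],[[0,0,-60],[0,0,0],1],[[0,0,-80],[0,0,0],1],[[0,0,-100],[0,0,0],1],[[0,0,-110],[0,0,0],1],[[0,0,-110],[0,0,0],1],[[0,0,-110],[0,0,0],1]]'
python3 - <<'E'
from h import *
T=np.load("T.npy")
to(.450,.352,.172,T[2]+np.pi/2)
to(.450,.352,.172,np.pi/2-.02)
f=viewer.read_camera("scene")["frame"][:,:,::-1]
cv2.imwrite("pics/s6.png",cv2.resize(f[120:300,230:470],(800,600),interpolation=cv2.INTER_CUBIC))
E
```

```text
t: 16.08
eef_pos: [0.5712, -0.0038, 0.0624]
tool_rot: [0.001, 0.624, 0.782, 0.001]
contact_force: [0.2, 1.0, 5.8]
gripper_width: 0.629
t: 17.0
eef_pos: [0.5699, -0.0044, 0.1714]
tool_rot: [0.0, 0.624, 0.782, 0.0]
contact_force: [-0.4, -0.1, -6.9]
gripper_width: 0.632
shift [374.1, -37.9, -0.7] turn [0.03, 0.02, -0.05] F [-0.39 -0.12 -6.86] w 0.632 t 17.0 q7 -0.06
shift [374.1, -37.9, -0.7] turn [0.03, 0.02, 13.96] F [-0.39 -0.12 -6.86] w 0.632 t 17.0 q7 -0.06
```

View pics/s6.png

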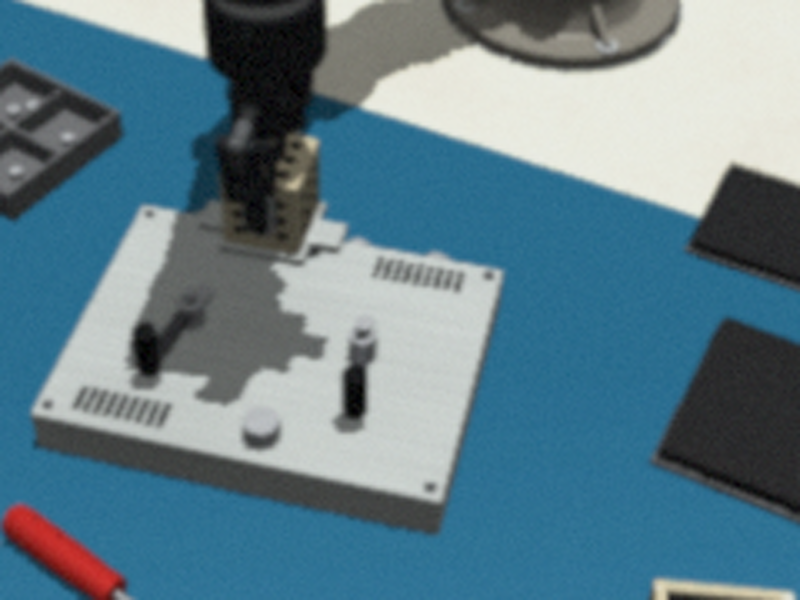

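Module held clear of the tray (crop (270,200)), levers and small parts undisturbed. Carrying it to the pad.

```bash
python3 -m handwheel '[[[15,-2,0],[0,0,1],1],[[40,-4,0],[0,0,2],1],[[70,-7,0],[0,0,3],1],[[100,-10,0],[0,0,5],1],[[130,-13,0],[0,0,6],1],[[160,-16,0],[0,0,7],1],[[190,-19,0],[0,0,8],1],[[220,-22,0],[0,0,9],1],[[250,-25,0],[0,0,10],1],[[280,-28,0],[0,0,11],1],[[310,-31,0],[0,0,12],1],[[335,-34,0],[0,0,13],1],[[355,-36,0],[0,0,14],1],[[368,-37,0],[0,0,14],1],[[374,-38,0],[0,0,14],1],[[374,-38,0],[0,0,14],1],[[374,-38,0],[0,0,14],1],[[374,-38,0],[0,0,14],1]]'
python3 - <<'E'
from h import *
to(.450,.352,.040,np.pi/2-.02)
E
```

```text
t: 18.55
eef_pos: [0.4508, 0.3499, 0.1708]
tool_rot: [0.001, 0.715, 0.699, -0.001]
contact_force: [-0.5, -1.0, -5.5]
gripper_width: 0.626
shift [2.3, -0.8, 130.8] turn [-0.01, 0.1, -0.15] F [-0.51 -0.96 -5.45] w 0.626 t 18.55 q7 -1.01
```

```bash
python3 -m handwheel '[[[2,-1,20],[0,0,0],1],[[2,-1,50],[0,0,0],1],[[2,-1,80],[0,0,0],1],[[2,-1,100],[0,0,0],1],[[2,-1,115],[0,0,0],1],[[2,-1,120],[0,0,0],1],[[2,-1,120],[0,0,0],1],[[2,-1,120],[0,0,0],1]]'
python3 - <<'E'
from h import *
to(.450,.352,.040,np.pi/2-.02)
f=viewer.read_camera("scene")["frame"][:,:,::-1]
g=viewer.read_camera("top")["frame"][:,:,::-1]
cv2.imwrite("pics/s7.png",np.hstack([cv2.resize(f[180:300,410:530],(400,400),interpolation=cv2.INTER_CUBIC),cv2.resize(g[180:280,150:250],(400,400),interpolation=cv2.INTER_CUBIC)]))
E
```

```text
t: 19.22
eef_pos: [0.4499, 0.3536, 0.0519]
tool_rot: [0.0, 0.715, 0.699, 0.0]
contact_force: [-0.7, -0.1, -4.2]
gripper_width: 0.625
shift [-1.6, 0.2, 11.9] turn [0.04, -0.01, -0.09] F [-0.7  -0.06 -4.25] w 0.625 t 19.22 q7 -1.1
```

View pics/s7.png

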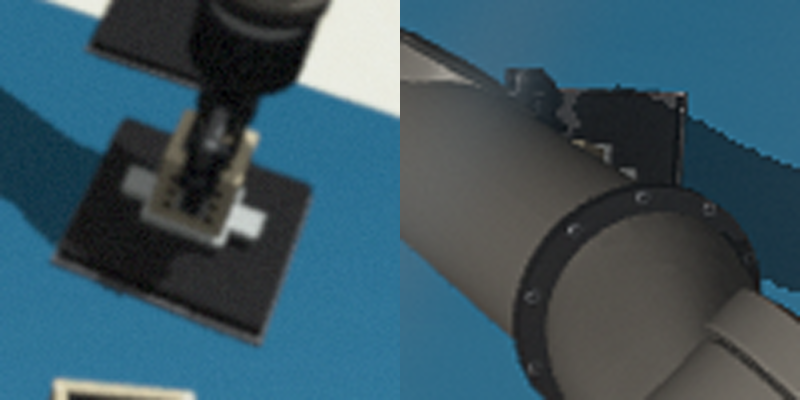

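Module sits upright over the large pad. In the scene crop its tab ends are near (125,180) and (265,225), and the pad corners are (125,122), (310,185), (262,338) and (55,260). Checking the centring numerically.

```bash
python3 - <<'E'
from h import *
s=viewer.read_camera("scene")
f=lambda q:(np.array(q)+.5)/(400/120)-.5+np.array([410,180])
print(ray(s,f([(125,122),(310,185),(262,338),(55,260)]),.018).mean(0))
X=ray(s,f([(128,180),(264,225)]),.034);print(X,X.mean(0))
P=proj(s,[[.45,.354,.034],[.45,.304,.034],[.45,.404,.034]]);print(((P-[410,180])*400/120).round())
E
```

```text
[0.45609848 0.35479557 0.018     ]
[[0.45168242 0.30476684 0.034     ]
 [0.44794587 0.40502092 0.034     ]] [0.44981415 0.35489388 0.034     ]
[[193. 201.]
 [126. 177.]
 [261. 225.]]
```

The two cameras bracket the present spot (pad x 0.446 to 0.456), so it is centred within a few mm. Letting it down slowly.

```bash
python3 -m handwheel '[[[-1,0,2],[0,0,0],1],[[-1,0,4],[0,0,0],1],[[-1,0,6],[0,0,0],1],[[-1,0,7],[0,0,0],1],[[-1,0,8],[0,0,0],1],[[-1,0,9],[0,0,0],1],[[-1,0,9],[0,0,0],1],[[-1,0,9],[0,0,0],1]]'
python3 -m handwheel '[[[0,0,0.5],[0,0,0],1],[[0,0,1],[0,0,0],1],[[0,0,1],[0,0,0],1],[[0,0,1],[0,0,0],1]]'
python3 -m handwheel '[[[0,0,0.5],[0,0,0],1],[[0,0,1],[0,0,0],1],[[0,0,1],[0,0,0],1],[[0,0,1],[0,0,0],1]]'
```

```text
t: 20.03
eef_pos: [0.4489, 0.3531, 0.0422]
tool_rot: [-0.0, 0.714, 0.7, -0.0]
contact_force: [0.0, -0.3, -4.9]
gripper_width: 0.627
t: 20.37
eef_pos: [0.449, 0.3531, 0.0413]
tool_rot: [0.0, 0.714, 0.7, 0.0]
contact_force: [-0.1, 0.6, -5.0]
gripper_width: 0.627
t: 20.7
eef_pos: [0.449, 0.3531, 0.0405]
tool_rot: [0.0, 0.714, 0.7, 0.0]
contact_force: [-0.7, -0.0, -2.4]
gripper_width: 0.626
```

```bash
python3 -m handwheel '[[[0,0,0.3],[0,0,0],1],[[0,0,0.6],[0,0,0],1],[[0,0,0.6],[0,0,0],1],[[0,0,0.6],[0,0,0],1]]'
python3 -m handwheel '[[[0,0,0],[0,0,0],0],[[0,0,0],[0,0,0],-0.6],[[0,0,0],[0,0,0],-1],[[0,0,0],[0,0,0],-1],[[0,0,0],[0,0,0],-1],[[0,0,-10],[0,0,0],-1],[[0,0,-40],[0,0,0],-1],[[0,0,-80],[0,0,0],-1],[[0,0,-120],[0,0,0],-1],[[0,0,-150],[0,0,0],-1],[[0,0,-150],[0,0,0],-1],[[20,180,-150],[0,0,0],-1],[[20,180,-150],[0,0,0],-1],[[20,180,-150],[0,0,0],-1],[[20,180,-150],[0,0,0],-1],[[20,180,-150],[0,0,0],-1],[[20,180,-150],[0,0,0],-1],[[20,180,-150],[0,0,0],-1]]'
python3 - <<'E'
from h import *
s=viewer.read_camera("scene");f=s["frame"][:,:,::-1]
g=viewer.read_camera("top")["frame"][:,:,::-1]
cv2.imwrite("pics/s8.png",np.hstack([cv2.resize(f[170:300,230:530],(800,347),interpolation=cv2.INTER_CUBIC)]))
a=cv2.resize(f[160:300,230:530],(800,373),interpolation=cv2.INTER_CUBIC);b=cv2.resize(g[190:270,150:310],(440,220),interpolation=cv2.INTER_CUBIC)
cv2.imwrite("pics/s8.png",np.vstack([a,cv2.copyMakeBorder(b,0,0,0,360,0)]))
E
```

```text
t: 21.03
eef_pos: [0.449, 0.3531, 0.0404]
tool_rot: [0.0, 0.714, 0.7, 0.0]
contact_force: [-2.9, -2.3, 5.9]
gripper_width: 0.629
t: 22.53
eef_pos: [0.6295, 0.3691, 0.1892]
tool_rot: [-0.0, 0.715, 0.699, -0.0]
contact_force: [-0.1, 0.8, -0.1]
gripper_width: 1.0
```

View pics/s8.png

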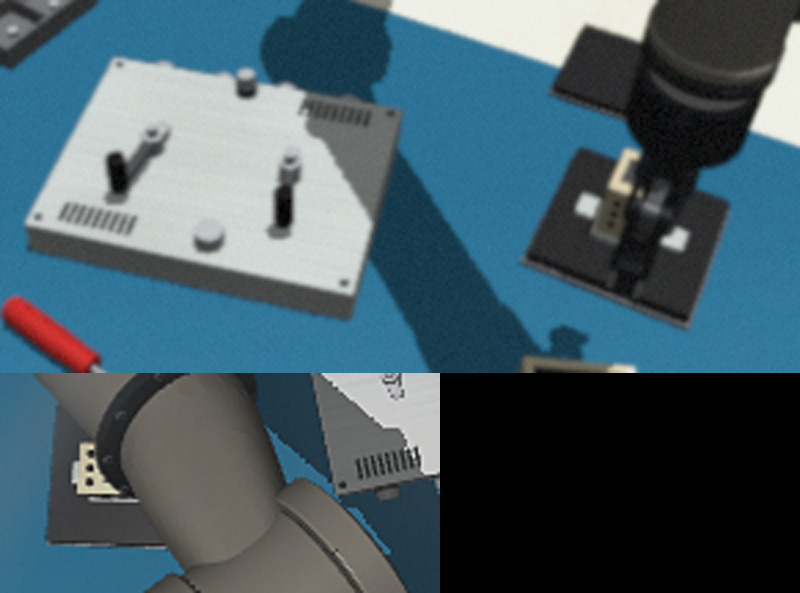

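The module stands upright in the middle of the large pad: the tab-to-edge gap is about 22 mm (25 ideal) and the foot-to-edge gap about 48 mm (45 ideal). The levers are still swung and the robot is clear.

```bash
python3 -c "
from station import bot;print(bot.hand_in())"
```

```text
the job is handed in; nothing more can be done
None
```

The module is off the tray and standing upright on the 150 mm dark foam pad. I handed the job in at about 22.5 s, and no verdict was reported.

- **Levers:** Lever 1 loosened towards positive, shown by a steady force of about 5 N, and lever 2 towards negative. I pushed each lightly in one direction only; lever 1's first push loosened it, and lever 2 is always the opposite hand. So neither was pushed the tightening way. Both were swung about 80° and left there.
- **Module:** I gripped it at 40 N across its x-sides and lifted it only after both levers were loose. It went down in steps of 2 mm or less, with about 6 N at contact.
- **Last pictures:** The module stands upright within about 3 mm of the pad's centre in the top view, though the arm hid part of it. The levers stayed swung, the cap and saver had not moved, and the gripper was clear.
- **Disagreement:** The two cameras placed the pad's centre up to 10 mm apart in x (0.446 and 0.456 m) and about 6 mm apart in y. I set the module down between them.

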